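# Fetch the spice jar from behind the canister

## Task

Fetch the red-capped spice jar that stands behind the white canister in the wooden caddy: first lift the white canister out and stand it aside on the free counter, then stand the red-capped jar wholly on the round cork trivet, and finally put the white canister back upright in the place where it stood. Leave the blue canister where it is.

Things in the scene. Friction and masses are not known exactly. Their poses are not given: they have to be found in the camera images.
- red_jar: Amber spice jar, red cap: upright cylinder 54 mm across, 90 high, 180 g +-30%. Origin: centre of underside; +x at the start points to the caddy's back. Stands on the caddy's 10 mm thick deck in a rear pocket 72 mm wide, walls to z = 100 mm from 23 mm in front of its axis to 40 behind: no finger room at its sides. Back open and free; white canister in front. Canister gone, grip it front to back.
- white_canister: White canister, pale wood lid held on: upright cylinder 60 mm across, 150 high, 350 g +-30%. Origin: centre of underside. Stands on the caddy's open front deck (no lips), foot at z = 10 mm, axis 70 to 73 mm in front of (robot side of) the red jar's, 13 to 16 mm gap; pocket walls begin 17 mm behind its back. Counter midway between caddy and trivet is free for setting it aside.
- blue_canister: Bystander: blue canister, same size and origin as the white one, 100 mm left or right of it on the same deck; a green-capped jar, sized as the red one, stands behind it. The wooden caddy is fixed to the counter, 206 mm wide and centred between the canisters, 155 mm deep, from 45 mm in front of the canisters' axes to 40 mm behind the jars'.
- trivet: Round cork trivet, 120 mm across, 8 mm thick, lying fixed on the counter across the robot's centre line from the caddy. Origin: centre of its underside (z = 0; top at 8 mm). Also on the centre line: a mug, 90 mm high, beyond the work (x over 0.7 m), and a yellow tape measure, 60 mm high, near the robot (x under 0.42 m).

How it is judged (in metres and radians):
On the way, in this order (a step that is already met when the one before it is completed fails the run):
1. the white canister stands aside, upright on the counter, out of its place, with the red-capped jar still in its pocket (distance of white_canister from where it was at the start of the episode above 0.06 m and height (world z) of white_canister below 0.015 m and angle between white_canister's own z axis and vertical below 0.17 rad and contact force between the fingers and white_canister below 0.1 N and distance of red_jar from where it was at the start of the episode below 0.02 m), for 0.2 s.
2. the red-capped jar stands upright and released, wholly on the trivet, with the white canister still out of its place (horizontal distance between red_jar and trivet below 0.033 m and height (world z) of red_jar below 0.014 m and angle between red_jar's own z axis and vertical below 0.17 rad and contact force between the fingers and red_jar below 0.1 N and distance of white_canister from where it was at the start of the episode above 0.05 m), for 0.2 s.
At the end, for the whole second after the job is handed in: The red-capped jar stands still on the trivet, its axis within 33 mm of the centre; the white canister stands still within 20 mm of where it began; the blue canister is within 20 mm of where it began; all three upright within 10 degrees (horizontal distance between red_jar and trivet below 0.033 m and height (world z) of red_jar between 0.004 and 0.014 m and angle between each of red_jar, white_canister, blue_canister's own z axis and vertical below 0.17 rad and linear speed of each of red_jar, white_canister below 0.02 m/s and distance of each of white_canister, blue_canister from where it was at the start of the episode below 0.02 m); the robot touches nothing.
It fails at once if the blue canister is moved by more than 20 mm or tipped (distance of blue_canister from where it was at the start of the episode above 0.02 m or angle between blue_canister's own z axis and vertical above 0.3 rad).
It also fails if it takes over 72 s, if anything falls off the work surface, if the arm or the gripper's body presses on something with over 40 N, if the wrist force passes 120 N, or if a joint passes its speed limit or range.

## Robot

A 6-joint arm with a two-finger parallel gripper is mounted at the origin on the work surface. World frame = base frame: x ahead of the robot, y to its left, z up, the work surface at z = 0. Lengths are in mm, angles in rad, forces in N, time in s.
With the tool pointing down it reaches from about 325 to 750 mm from the base axis. Payload 7.6 kg.
Tool frame: the origin (TCP) lies on the centre line of the jaws, within the pads' length; the fingertips stand robot.tip_extent ahead of it and the grasp point (between the pads) lies 6 mm ahead of it (robot.tip_extent is the distance from the TCP to the fingertips, in mm); z points along the fingers, y is the line along which they close (so a half turn about z gives the same grasp; the last joint's range is limited). The gripper opens to 85 mm and grips with 20 to 120 N. Pads are 22 mm wide; open, the fingers measure 114 mm over their backs; the gripper's body (76 mm by 85 mm) begins 54 mm behind the grasp point. The pads swing forward as they close: fully open they stand 13 mm farther back than shut.
Start: joints at [1.267, 0.052, 1.401, -0, 1.689, -0.07], TCP at [121.612, 510.741, 228.523] pointing down, gripper open.
Joint ranges: [-2.9, 2.9], [-0.91, 2.17], [0.12, 2.37], [-1.06, 4.2], [0.26, 2.73], [-2.93, 2.93]. Speed limits (rad/s): [2.57, 2.57, 3.01, 3.14, 3.14, 3.14].

## Interface

Orientations are given as a unit quaternion [x, y, z, w].
In Python, from bench import robot gives the robot as it stands.
- The arm moves only by the tool drive_effector, called as name(argument=value, ...) on one line, values as JSON. Schema: {"type":"object","properties":{"steps":{"type":"string"},"force":{"type":"number"},"only":{"type":"string"},"quiet":{"type":"boolean"},"lines":{"type":"string"}},"required":["steps"],"additionalProperties":false}. steps is a string of 1 to 10 rows, parted by semicolons, with the numbers parted by spaces; each row has 7 numbers: a rotation vector rx, ry, rz in fractions of the full range, 1 being 120 degrees, then dx, dy, dz in fractions of the full range, 1 being 80 cm, then the finger opening in mm; each row shifts and turns the commanded pose from where the row before left it, along the tool's axes as they then stand; what a row does not reach is not made up. A row lasts 1/8 s, in which the tool goes at most 62.5 mm and 0.188 rad, less where a joint would pass 70% of its speed; a pose out of reach is approached as far as the arm can. The fingers move at their own pace and stop on an object; force is the grip in N (left out, the last holds). Time passes only in rows, so rows that do not move let the fingers close. The tool returns the time, the measured TCP pose, the force, the opening and the grip force at its end. only (a regular expression) keeps the lines of the reply that match it, lines (a string "A,B") keeps lines A to B, and quiet returns only ok. Shift and turn numbers lie between -1 and 1, and a call with a number outside is refused. Input that does not fit is refused with a message, and nothing moves.
- robot.read_state(): the state, without advancing time (a new reading comes with each control period).
- robot.capture(name): name is "scene" or "top" or "wrist"; returns a dict with "image" (384x512x3 uint8, red, green, blue), "fx", "fy", "cx", "cy" (pixels), "T" (4x4, takes a point from camera to world coordinates). Camera axes: x right, y down, z forward; pixel columns grow to the right and rows downward; lengths in mm; the calibration is good to about 2 mm. A picture is of the moment at which its call begins. There is no depth.
- robot.finish_job(): hands the job in; it is judged then, once.
The state is a dict: "t": time; "q": joint angles; "dq": joint speeds; "effort": joint torques, N m; "position": TCP position; "eef_rot": TCP orientation; "force": force on the tool from outside, world axes, zero at the start; "ft_torque": the same for the moment, N m; "grip_width": finger opening in mm; "grip_force": force on a finger pad.
Only numpy, scipy, OpenCV 4.12 (cv2) and the standard library are available. Lean on these libraries where they do the work, as an engineer would, in place of code of your own. Each camera call takes 0.05 s, during which the arm holds its last target. There are 200 camera calls.

## Working session

There is one attempt and no reset: what is moved stays moved. The work goes in short steps, Python scripts to look and compute and a tool call to move; the robot and the scene stay as the last step left them, time stands still between calls to the robot, and variables do not carry over. Pictures are saved under pics/ and viewed, at most 10 in all, crops included, and the job is handed in when it is done.

```bash
ls; mkdir -p pics
```

Create h.py:
```python
import numpy as np, cv2
from bench import robot
def cap(n,f):
    c=robot.capture(n); cv2.imwrite('pics/'+f,c['image'][:,:,::-1]); np.savez('pics/'+f+'.npz',**{k:c[k] for k in c}); return c
def ray(c,u,v,z):
    T=np.array(c['T']); d=T[:3,:3]@np.array([(u-c['cx'])/c['fx'],(v-c['cy'])/c['fy'],1]); o=T[:3,3]
    return o+d*(z-o[2])/d[2]
def proj(c,p):
    T=np.array(c['T']); q=T[:3,:3].T@(np.array(p)-T[:3,3]); return c['fx']*q[0]/q[2]+c['cx'],c['fy']*q[1]/q[2]+c['cy']
```

Run:
```python
from h import *
a=cap('top','top1.png');b=cap('scene','scene1.png')
print(a['T'],b['T'],a['fx'],robot.tip_extent,robot.read_state())
```

```text
bench.py
pics
[[-1.32568894e-03 -9.94161089e-01  1.07897967e-01  4.87271435e+02]
 [-9.99998107e-01  1.47164672e-03  1.27312392e-03  9.12320702e-01]
 [-1.42447795e-03 -1.07896075e-01 -9.94161158e-01  8.06885320e+02]
 [ 0.00000000e+00  0.00000000e+00  0.00000000e+00  1.00000000e+00]] [[-4.17590111e-01  6.96616941e-01 -5.83389524e-01  1.03230551e+03]
 [ 9.08555027e-01  3.28668064e-01 -2.57885764e-01  1.91671509e+02]
 [ 1.20939135e-02 -6.37732030e-01 -7.70163356e-01  6.69792882e+02]
 [ 0.00000000e+00  0.00000000e+00  0.00000000e+00  1.00000000e+00]] 385.98466679289567 25.0 {'t': 0.1, 'q': array([ 1.26669352e+00,  5.27985713e-02,  1.40162531e+00, -5.78233541e-06,
        1.68860934e+00, -7.02872170e-02]), 'dq': array([-0.00082645, -0.00032204, -0.00394297,  0.00116547, -0.00173977,
        0.0030861 ]), 'effort': array([ 1.41949931e-03, -3.82586324e+01, -3.60983276e+01, -1.04151102e-04,
        4.87434692e-03,  2.82134926e-05]), 'position': array([121.52784362, 510.45760759, 227.74260832]), 'eef_rot': array([ 1.16641978e-01,  9.93173766e-01, -7.08233963e-04, -1.31226056e-04]), 'force': array([ 0.13080237, -0.31343832, -0.85882168]), 'ft_torque': array([ 0.01710143,  0.03563816, -0.03594959]), 'grip_force': 0.0, 'grip_width': 85.24938532775181}
```

View pics/top1.png

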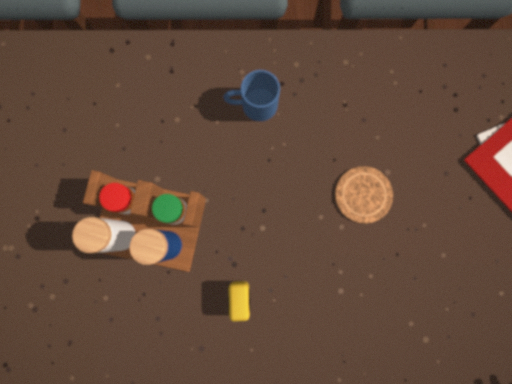

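View pics/scene1.png

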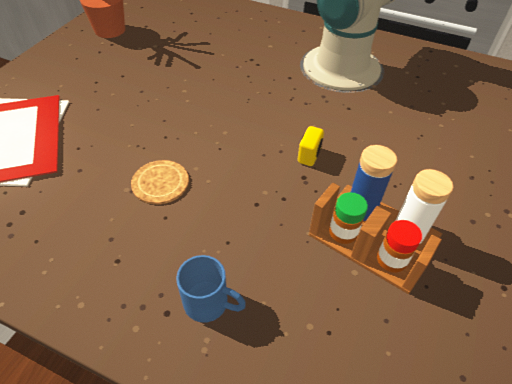

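The top view shows the white canister's lid near (92,236), the blue's near (150,246), the red cap at (116,197), the green cap at (167,208), and the trivet at (364,195). The caddy is slightly rotated.

Run:
```python
from h import *
def load(f): return dict(np.load('pics/'+f+'.npz'))
P={}
for f,seeds in (('top1.png',dict(white=(92,236,160),blue=(150,246,160),red=(116,197,100),green=(167,208,100),triv=(364,195,8))),('scene1.png',dict(white=(431,186,160),blue=(377,160,160),red=(403,236,100),green=(351,207,100),triv=(160,182,8)))):
    c=load(f); im=c['image']; h=cv2.cvtColor(im,cv2.COLOR_RGB2HSV)
    H,S,V=[h[:,:,i].astype(int) for i in range(3)]
    for k,(u,v,z) in seeds.items():
        if k in('white','blue'): m=(H>8)&(H<25)&(S>70)&(S<165)&(V>150)
        elif k=='red': m=((H<5)|(H>174))&(S>200)&(V>120)
        elif k=='green': m=(H>50)&(H<85)&(S>120)
        else: m=(H<25)&(S>90)&(V>120)
        n,l,st,ce=cv2.connectedComponentsWithStats(m.astype(np.uint8),connectivity=4)
        i=l[v,u]; 
        cs,_=cv2.findContours((l==i).astype(np.uint8),0,1); ct=max(cs,key=len)
        pts=np.array([ray(c,a,b,z)[:2] for a,b in ct[:,0]],np.float32)
        hull=cv2.convexHull(pts); (x,y),r=cv2.minEnclosingCircle(pts)
        print(f,k,i,h[v,u],st[i],'enc',round(x),round(y),round(r,1),'centroid',ray(c,*ce[i],z)[:2].round(1))
```

```text
top1.png white 12 [ 14 117 223] [  73  217   38   36 1112] enc 498 278 33.5 centroid [495.  277.9]
top1.png blue 17 [ 15 115 231] [ 129  226   38   39 1133] enc 480 187 36.4 centroid [476.4 184. ]
top1.png red 12 [  0 202 224] [ 99 184  32  28 657] enc 565 264 29.2 centroid [564.  263.8]
top1.png green 1 [ 67 156 149] [152 194  30  28 646] enc 544 168 27.6 centroid [543.8 167.4]
top1.png triv 10 [ 13 131 201] [ 335  166   59   58 2674] enc 580 -222 61.4 centroid [ 579.1 -221.8]
scene1.png white 266 [ 24 106 253] [ 411  168   43   36 1106] enc 506 278 39.5 centroid [507.7 277.9]
scene1.png blue 180 [ 23 108 253] [359 144  39  34 963] enc 487 184 40.2 centroid [488.1 183.5]
scene1.png red 8 [  2 237 251] [387 220  35  33 889] enc 577 263 34.0 centroid [577.8 262.9]
scene1.png green 1 [ 66 191 198] [335 192  33  32 792] enc 556 169 34.7 centroid [556.5 167.8]
scene1.png triv 1 [ 19 145 244] [     0      0    512    384 146178] enc 344 -202 767.1 centroid [571.3 -35.7]
```

Careful with the scale: shifts go in shares of 80 cm and turns go in shares of 120 degrees. That gives: -4 mm is -0.005, 0.171 rad is 0.0816.

drive_effector(steps="0 0 0.0816 0 0 -0.005 85;0 0 0.0816 0 0 -0.005 85;0 0 0.0816 0 0 -0.005 85;0 0 0.0816 0 0 -0.005 85;0 0 0.0816 0 0 -0.005 85;0 0 0.0816 0 0 -0.005 85;0 0 0.0816 0 0 -0.005 85;0 0 0.0816 0 0 -0.005 85;0 0 0.0816 0 0 -0.005 85;0 0 0 0 0 0 85", force=40)

```text
t: 1.35
position: [121.6, 510.7, 264.4]
eef_rot: [0.774, 0.633, -0.0, 0.0]
force: [-0.7, 0.5, 0.6]
grip_width: 85.0
grip_force: 0.0
```

Add to h.py:
```python
from scipy.spatial.transform import Rotation as R
def go(p,yaw=None):
    s=robot.read_state(); M=R.from_quat(s['eef_rot']).as_matrix()
    print('t',round(s['t'],2),'pos',s['position'].round(1),'y-angle',round(float(np.arctan2(M[1,1],M[0,1])),3),'zaxis',M[:,2].round(3),'tool d',(M.T@(np.array(p)-s['position'])).round(1))
```

```bash
python3 -c "
from h import *
go([496,279.5,260])"
```

```text
t 1.35 pos [121.6 510.7 264.4] y-angle -0.2 zaxis [-0. -0. -1.] tool d [-152.   412.9    4.4]
```

In the tool's units: 42 mm is 0.0525, 41 mm is 0.0513.

drive_effector(steps="0 0 0 -0.0188 0.0513 0 85;0 0 0 -0.0188 0.0513 0 85;0 0 0 -0.0188 0.0513 0 85;0 0 0 -0.0188 0.0513 0 85;0 0 0 -0.0188 0.0513 0 85;0 0 0 -0.0188 0.0513 0 85;0 0 0 -0.0188 0.0513 0 85;0 0 0 -0.0188 0.0513 0 85;0 0 0 -0.02 0.0525 0 85;0 0 0 -0.02 0.0525 0 85")

```text
t: 2.6
position: [495.8, 278.2, 264.0]
eef_rot: [0.773, 0.634, -0.0, -0.0]
force: [0.7, 0.7, -0.6]
grip_width: 84.9
grip_force: 0.0
```

drive_effector(steps="0 0 0 0 0 0 85", quiet=true)

```text
ok
```

```bash
python3 -c "
from h import *
go([496,279.5,260])
cap('wrist','w1.png')"
```

```text
t 2.73 pos [496.4 277.2 263.2] y-angle -0.202 zaxis [-0.002 -0.001 -1.   ] tool d [ 2.2 -0.9  3.2]
```

View pics/w1.png

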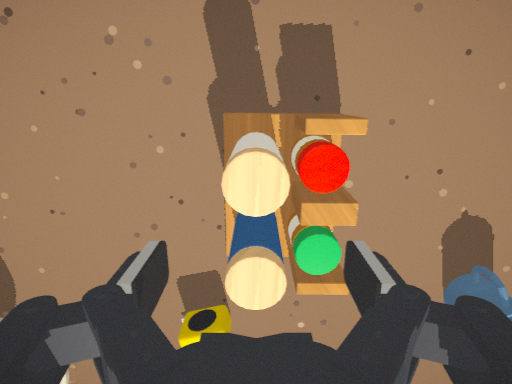

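The wrist view shows the white's lid at (255,182), the blue's at (255,282) and the red cap at (323,166), and the caddy is square to the fingers.

Run:
```python
from h import *
c=dict(np.load('pics/w1.png.npz'))
for n,u,v,z in (('white',255.5,182,160),('blue',256,282,160),('red',323,167,100),('green',317,250,100)): print(n,ray(c,u,v,z).round(1))
go([496,279.5,138])
```

```text
white [496.7 282.4 160. ]
blue [477.4 186.2 160. ]
red [565.6 268.1 100. ]
green [545.6 173.9 100. ]
t 2.77 pos [495.3 278.3 263.5] y-angle -0.201 zaxis [-0.002 -0.001 -1.   ] tool d [  1.4   0.7 125.5]
```

In the tool's units: 25 mm is 0.0313, 3 mm is 0.0038.

drive_effector(steps="0 0 0 0.0038 0 0.0313 85;0 0 0 0 0 0.0313 85;0 0 0 0 0 0.0313 85;0 0 0 0 0 0.0313 85;0 0 0 0 0 0.0313 85;0 0 0 0 0 0 85;0 0 0 0 0 0 85;0 0 0 0 0 0 85")

```text
t: 3.78
position: [495.8, 282.6, 141.1]
eef_rot: [0.775, 0.633, 0.001, 0.0]
force: [-0.6, -0.1, 0.6]
grip_width: 85.1
grip_force: 0.0
```

drive_effector(steps="0 0 0 0 0 0 70;0 0 0 0 0 0 62;0 0 0 0 0 0 50;0 0 0 0 0 0 50;0 0 0 0 0 0 50;0 0 0 0 0 0 50;0 0 0 0 0 0 50", force=50)

```text
t: 4.65
position: [495.9, 282.2, 140.4]
eef_rot: [0.775, 0.632, 0.001, 0.0]
force: [0.7, -0.9, 6.0]
grip_width: 58.2
grip_force: 54.1
```

In the tool's units: -25 mm is -0.0313, -20 mm is -0.025.

drive_effector(steps="0 0 0 0 0 -0.0125 50;0 0 0 0 0 -0.025 50;0 0 0 0 0 -0.0313 50;0 0 0 0 0 -0.0313 50;0 0 0 0 0 -0.0313 50;0 0 0 0 0 -0.0313 50;0 0 0 0 0 -0.0313 50;0 0 0 0 0 -0.025 50;0 0 0 0 0 0 50")

```text
t: 5.78
position: [495.5, 282.3, 315.7]
eef_rot: [0.775, 0.632, 0.001, 0.0]
force: [-0.5, 0.1, -2.0]
grip_width: 58.1
grip_force: 54.2
```

drive_effector(steps="0 0 0 -0.0188 0.0038 0 50;0 0 0 -0.0375 0.0088 0 50;0 0 0 -0.0375 0.0088 0 50;0 0 0 -0.0375 0.0088 0 50;0 0 0 -0.0375 0.0088 0 50;0 0 0 -0.0375 0.0088 0 50;0 0 0 -0.0375 0.0088 0 50;0 0 0 -0.0375 0.0088 0 50;0 0 0 -0.0375 0.0088 0 50;0 0 0 -0.0188 0.0038 0 50")

```text
t: 7.02
position: [501.2, 3.3, 313.2]
eef_rot: [0.775, 0.631, -0.001, -0.001]
force: [0.1, -0.1, -3.2]
grip_width: 58.4
grip_force: 54.2
```

```bash
python3 -c "
from h import *
cap('scene','s2.png')
go([500,5,130])"
```

```text
t 7.08 pos [501.3   2.4 313.4] y-angle -0.205 zaxis [-0.002 -0.001 -1.   ] tool d [  2.4  -1.5 183.4]
```

View pics/s2.png

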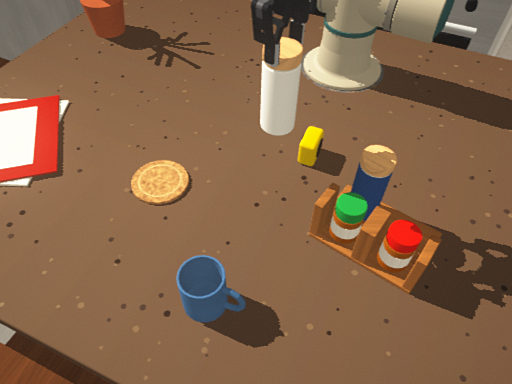

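The canister hangs upright at (280,90), the path down is clear, and the red jar has not moved.

In the tool's units: 30 mm is 0.0375, 25 mm is 0.0313.

drive_effector(steps="0 0 0 0 0 0.0188 50;0 0 0 0 0 0.0375 50;0 0 0 0 0 0.0375 50;0 0 0 0 0 0.0375 50;0 0 0 0 0 0.0375 50;0 0 0 0 0 0.0313 50;0 0 0 0 0 0.015 50;0 0 0 0 0 0.0075 50;0 0 0 0 0 0.0025 50;0 0 0 0 0 0 50")

```text
t: 8.32
position: [502.3, 5.2, 135.2]
eef_rot: [0.775, 0.632, 0.001, 0.0]
force: [0.3, -0.4, -1.9]
grip_width: 58.0
grip_force: 54.3
```

drive_effector(steps="0 0 0 0 0 0.0013 50;0 0 0 0 0 0.0013 50;0 0 0 0 0 0 50")

```text
t: 8.7
position: [501.9, 5.1, 132.5]
eef_rot: [0.775, 0.632, 0.0, -0.0]
force: [-0.0, 0.7, -2.4]
grip_width: 58.0
grip_force: 54.3
```

In the tool's units: 1 mm is 0.0013.

drive_effector(steps="0 0 0 0 0 0.0013 50;0 0 0 0 0 0 50")

```text
t: 8.95
position: [501.9, 5.2, 131.4]
eef_rot: [0.775, 0.632, -0.0, -0.0]
force: [-0.4, 0.3, -2.8]
grip_width: 57.7
grip_force: 54.3
```

drive_effector(steps="0 0 0 0 0 0.0013 50;0 0 0 0 0 0 50")

```text
t: 9.2
position: [501.9, 5.2, 130.5]
eef_rot: [0.775, 0.632, 0.0, -0.0]
force: [0.6, 0.0, -3.1]
grip_width: 58.1
grip_force: 54.5
```

drive_effector(steps="0 0 0 0 0 0.0006 50;0 0 0 0 0 0 50")

```text
t: 9.45
position: [502.0, 5.2, 130.4]
eef_rot: [0.775, 0.632, 0.0, 0.0]
force: [-1.2, -0.2, 1.4]
grip_width: 57.9
grip_force: 54.7
```

Contact. Release and go up.

drive_effector(steps="0 0 0 0 0 0 64;0 0 0 0 0 0 72;0 0 0 0 0 0 85;0 0 0 0 0 0 85;0 0 0 0 0 0 85;0 0 0 0 0 0 85")

```text
t: 10.2
position: [501.9, 5.2, 130.0]
eef_rot: [0.775, 0.632, 0.0, -0.0]
force: [0.1, 0.3, -0.8]
grip_width: 84.8
grip_force: 0.0
```

drive_effector(steps="0 0 0 0 0 -0.0125 85;0 0 0 0 0 -0.025 85;0 0 0 0 0 -0.0313 85;0 0 0 0 0 -0.0313 85;0 0 0 0 0 -0.0313 85;0 0 0 0 0 -0.0125 85;0 0 0 0 0 0 85")

```text
t: 11.08
position: [502.1, 5.2, 245.5]
eef_rot: [0.775, 0.632, 0.0, 0.0]
force: [-0.5, 0.0, -1.5]
grip_width: 84.8
grip_force: 0.0
```

Run:
```python
from h import *
go([565.5,266.5,245])
```

```text
t 11.07 pos [502.1   5.2 245.5] y-angle -0.202 zaxis [ 0.001  0.    -1.   ] tool d [268.7   9.7   0.6]
```

In the tool's units: 34 mm is 0.0425, 15 mm is 0.0188.

drive_effector(steps="0 0 0 0.0188 0.0013 0 85;0 0 0 0.0425 0.0013 0 85;0 0 0 0.0425 0.0013 0 85;0 0 0 0.0425 0.0013 0 85;0 0 0 0.0425 0.0013 0 85;0 0 0 0.0425 0.0013 0 85;0 0 0 0.0425 0.0013 0 85;0 0 0 0.0425 0.0013 0 85;0 0 0 0.0188 0.0025 0 85;0 0 0 0 0 0 85")

```text
t: 12.32
position: [564.9, 267.2, 243.1]
eef_rot: [0.774, 0.633, -0.001, -0.001]
force: [0.3, -0.3, -0.0]
grip_width: 84.9
grip_force: 0.0
```

Run:
```python
from h import *
cap('wrist','w2.png'); cap('scene','s3.png'); cap('top','t3.png')
a=cv2.imread('pics/w2.png');b=cv2.imread('pics/s3.png');
cv2.imwrite('pics/m3.png',cv2.resize(np.hstack([a,b]),(800,300)))
go([565.5,266.5,76])
c=dict(np.load('pics/w2.png.npz')); h=cv2.cvtColor(c['image'],cv2.COLOR_RGB2HSV)
m=((h[:,:,0]<5)|(h[:,:,0]>174))&(h[:,:,1]>200)&(h[:,:,2]>120)
n,l,st,ce=cv2.connectedComponentsWithStats(m.astype(np.uint8)); i=1+st[1:,4].argmax(); print(st[i],ce[i],ray(c,*ce[i],100))
```

```text
t 12.47 pos [565.2 265.4 244.5] y-angle -0.202 zaxis [-0.001 -0.    -1.   ] tool d [  1.2   0.2 168.5]
[ 233  148   53   54 1830] [258.10382514 173.60382514] [566.98273056 269.69678599 100.        ]
```

View pics/m3.png

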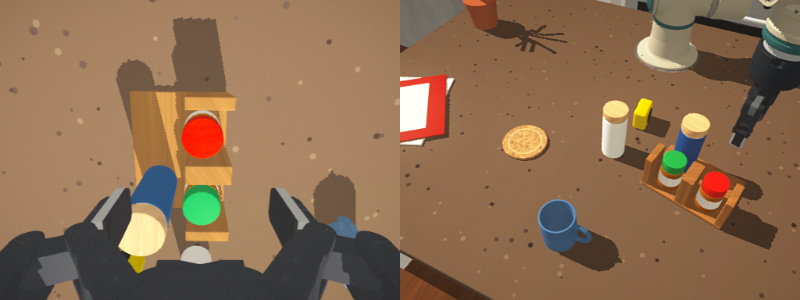

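The white canister stands upright on the counter, and the red jar is still in its pocket at (258,174) in the wrist image.

In the tool's units: 25 mm is 0.0313, 20 mm is 0.025.

drive_effector(steps="0 0 0 0.0025 0.0013 0.015 85;0 0 0 0 0 0.0313 85;0 0 0 0 0 0.0313 85;0 0 0 0 0 0.0313 85;0 0 0 0 0 0.0313 85;0 0 0 0 0 0.0313 85;0 0 0 0 0 0.025 85;0 0 0 0 0 0.0125 85;0 0 0 0 0 0 85;0 0 0 0 0 0 85")

```text
t: 13.72
position: [567.4, 267.7, 79.2]
eef_rot: [0.775, 0.632, 0.001, 0.0]
force: [0.1, 0.0, -0.4]
grip_width: 85.4
grip_force: 0.0
```

drive_effector(steps="0 0 0 0 0 0 70;0 0 0 0 0 0 60;0 0 0 0 0 0 54;0 0 0 0 0 0 45;0 0 0 0 0 0 45;0 0 0 0 0 0 45;0 0 0 0 0 0 45", force=40)

```text
t: 14.6
position: [567.4, 267.6, 78.8]
eef_rot: [0.775, 0.632, 0.001, 0.0]
force: [0.8, 0.4, 5.9]
grip_width: 52.8
grip_force: 42.4
```

In the tool's units: -25 mm is -0.0313, -20 mm is -0.025.

drive_effector(steps="0 0 0 0 0 -0.0125 45;0 0 0 0 0 -0.025 45;0 0 0 0 0 -0.0313 45;0 0 0 0 0 -0.0313 45;0 0 0 0 0 -0.0313 45;0 0 0 0 0 -0.0313 45;0 0 0 0 0 -0.0313 45;0 0 0 0 0 -0.025 45;0 0 0 0 0 0 45")

```text
t: 15.72
position: [567.3, 267.7, 255.9]
eef_rot: [0.775, 0.632, 0.002, 0.001]
force: [-0.4, 0.2, -1.7]
grip_width: 52.5
grip_force: 42.2
```

Run:
```python
from h import *
go([579.5,-222,250])
```

```text
t 15.72 pos [567.3 267.7 255.9] y-angle -0.202 zaxis [ 0.004  0.002 -1.   ] tool d [-477.3  110.2    5.1]
```

In the tool's units: -30 mm is -0.0375, -15 mm is -0.0188.

drive_effector(steps="0 0 0 -0.0188 0.005 0 45;0 0 0 -0.0375 0.0088 0 45;0 0 0 -0.0375 0.0088 0 45;0 0 0 -0.0375 0.0088 0 45;0 0 0 -0.0375 0.0088 0 45;0 0 0 -0.0375 0.0088 0 45;0 0 0 -0.0375 0.0088 0 45;0 0 0 -0.0375 0.0088 0 45;0 0 0 -0.0375 0.0088 0 45;0 0 0 -0.0375 0.0088 0 45")

```text
t: 16.98
position: [574.4, -27.1, 251.6]
eef_rot: [0.775, 0.632, -0.001, -0.001]
force: [-0.5, 0.5, -0.7]
grip_width: 52.0
grip_force: 42.2
```

drive_effector(steps="0 0 0 -0.0375 0.0088 0 45;0 0 0 -0.0375 0.0088 0 45;0 0 0 -0.0375 0.0088 0 45;0 0 0 -0.0375 0.0088 0 45;0 0 0 -0.0375 0.0088 0 45;0 0 0 -0.0338 0.0075 0 45;0 0 0 -0.0188 0.0038 0 45;0 0 0 0 0 0 45;0 0 0 0 0 0 45")

```text
t: 18.1
position: [579.9, -221.4, 252.8]
eef_rot: [0.775, 0.632, 0.0, -0.0]
force: [-0.3, 0.1, -2.1]
grip_width: 52.4
grip_force: 42.3
```

Run:
```python
from h import *
go([579.5,-222,78])
cap('scene','s4.png')
```

```text
t 18.1 pos [ 579.9 -221.4  252.8] y-angle -0.201 zaxis [-0.     0.001 -1.   ] tool d [ -0.8  -0.2 174.8]
```

View pics/s4.png

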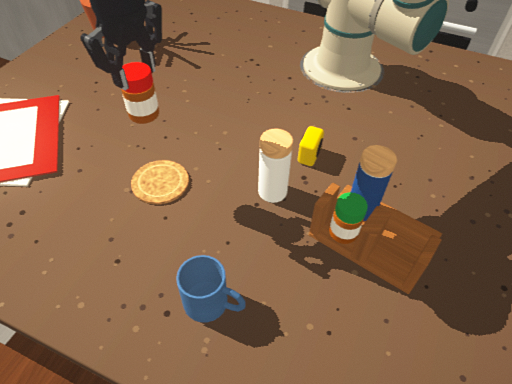

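The jar is held upright at (140,92), above the trivet. Lowering it.

In the tool's units: 30 mm is 0.0375, 20 mm is 0.025.

drive_effector(steps="0 0 0 0 0 0.0188 45;0 0 0 0 0 0.0375 45;0 0 0 0 0 0.0375 45;0 0 0 0 0 0.0375 45;0 0 0 0 0 0.0375 45;0 0 0 0 0 0.025 45;0 0 0 0 0 0.0125 45;0 0 0 0 0 0.0063 45;0 0 0 0 0 0 45;0 0 0 0 0 0 45")

```text
t: 19.4
position: [580.4, -222.3, 84.0]
eef_rot: [0.775, 0.632, 0.0, 0.001]
force: [0.7, 0.7, -1.1]
grip_width: 52.3
grip_force: 42.3
```

drive_effector(steps="0 0 0 0 0 0.0013 45;0 0 0 0 0 0.0013 45;0 0 0 0 0 0 45")

```text
t: 19.77
position: [579.8, -222.1, 80.9]
eef_rot: [0.775, 0.632, -0.0, -0.0]
force: [-0.5, -0.5, -2.2]
grip_width: 52.2
grip_force: 42.3
```

drive_effector(steps="0 0 0 0 0 0.0013 45;0 0 0 0 0 0 45")

```text
t: 20.02
position: [579.8, -222.1, 79.8]
eef_rot: [0.775, 0.632, -0.0, -0.0]
force: [-0.3, 0.1, -2.2]
grip_width: 52.4
grip_force: 42.3
```

drive_effector(steps="0 0 0 0 0 0.0013 45;0 0 0 0 0 0 45")

```text
t: 20.27
position: [579.8, -222.1, 78.8]
eef_rot: [0.775, 0.632, 0.0, -0.0]
force: [0.2, -0.4, -1.6]
grip_width: 52.4
grip_force: 42.3
```

In the tool's units: 1 mm is 0.0013.

drive_effector(steps="0 0 0 0 0 0.0013 45;0 0 0 0 0 0 45")

```text
t: 20.52
position: [579.9, -222.1, 77.9]
eef_rot: [0.775, 0.632, 0.0, -0.0]
force: [0.3, 0.1, -1.3]
grip_width: 52.6
grip_force: 42.3
```

drive_effector(steps="0 0 0 0 0 0.0013 45;0 0 0 0 0 0 45")

```text
t: 20.78
position: [579.9, -222.1, 76.9]
eef_rot: [0.775, 0.632, -0.0, -0.0]
force: [-1.0, -0.2, -0.9]
grip_width: 53.0
grip_force: 42.3
```

drive_effector(steps="0 0 0 0 0 0.0006 45;0 0 0 0 0 0 45")

```text
t: 21.02
position: [579.9, -222.1, 76.8]
eef_rot: [0.775, 0.632, 0.0, 0.0]
force: [-0.2, 0.2, 0.2]
grip_width: 52.3
grip_force: 42.5
```

drive_effector(steps="0 0 0 0 0 0 60;0 0 0 0 0 0 70;0 0 0 0 0 0 85;0 0 0 0 0 0 85;0 0 0 0 0 0 85;0 0 0 0 0 0 85")

```text
t: 21.78
position: [579.9, -222.1, 76.5]
eef_rot: [0.775, 0.632, 0.0, -0.0]
force: [-0.3, 0.6, 0.1]
grip_width: 84.7
grip_force: 0.0
```

drive_effector(steps="0 0 0 0 0 -0.0125 85;0 0 0 0 0 -0.025 85;0 0 0 0 0 -0.0375 85;0 0 0 0 0 -0.0375 85;0 0 0 0 0 -0.0375 85;0 0 0 0 0 -0.0375 85;0 0 0 0 0 -0.025 85;0 0 0 0 0 0 85;0 0 0 0 0 0 85")

```text
t: 22.9
position: [579.7, -222.0, 246.0]
eef_rot: [0.775, 0.632, -0.0, -0.0]
force: [-0.0, 0.1, -0.2]
grip_width: 84.8
grip_force: 0.0
```

Run:
```python
from h import *
go([502,5.2,250])
```

```text
t 22.9 pos [ 579.7 -222.   246. ] y-angle -0.202 zaxis [-0.001  0.    -1.   ] tool d [ 207.  -121.7   -3.8]
```

In the tool's units: 30 mm is 0.0375, 29 mm is 0.0363.

drive_effector(steps="0 0 0 0.0175 -0.01 0 85;0 0 0 0.0363 -0.0213 0 85;0 0 0 0.0375 -0.0225 0 85;0 0 0 0.0375 -0.0225 0 85;0 0 0 0.0375 -0.0225 0 85;0 0 0 0.0375 -0.0225 0 85;0 0 0 0.0375 -0.0213 0 85;0 0 0 0.0175 -0.01 0 85;0 0 0 0 0 0 85;0 0 0 0 0 0 85")

```text
t: 24.15
position: [502.0, 4.5, 246.3]
eef_rot: [0.775, 0.632, -0.0, -0.0]
force: [0.9, 0.6, 0.5]
grip_width: 85.1
grip_force: 0.0
```

Run:
```python
from h import *
go([502,5.2,130.5])
cap('scene','s5.png')
```

```text
t 24.15 pos [502.    4.5 246.3] y-angle -0.203 zaxis [-0. -0. -1.] tool d [  0.8  -0.2 115.8]
```

View pics/s5.png

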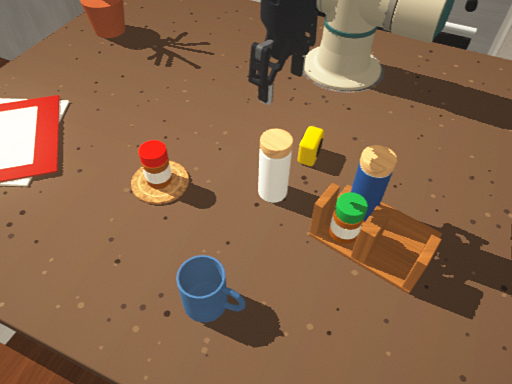

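The red jar stands on the trivet at (157,168), roughly central. The white canister stands at (275,165) and the gripper is above it. Regrasping.

In the tool's units: 25 mm is 0.0313, 18 mm is 0.0225.

drive_effector(steps="0 0 0 0.0013 0 0.015 85;0 0 0 0 0 0.0313 85;0 0 0 0 0 0.0313 85;0 0 0 0 0 0.0313 85;0 0 0 0 0 0.0225 85;0 0 0 0 0 0.0125 85;0 0 0 0 0 0 85;0 0 0 0 0 0 85")

```text
t: 25.2
position: [502.7, 6.1, 132.4]
eef_rot: [0.775, 0.632, 0.001, 0.001]
force: [0.3, -0.5, 0.2]
grip_width: 85.0
grip_force: 0.0
```

drive_effector(steps="0 0 0 0 0 0 70;0 0 0 0 0 0 62;0 0 0 0 0 0 50;0 0 0 0 0 0 50;0 0 0 0 0 0 50;0 0 0 0 0 0 50;0 0 0 0 0 0 50", force=50)

```text
t: 26.08
position: [502.7, 6.1, 132.5]
eef_rot: [0.775, 0.632, 0.001, 0.001]
force: [0.3, -1.1, 4.8]
grip_width: 57.8
grip_force: 53.7
```

drive_effector(steps="0 0 0 0 0 -0.0125 50;0 0 0 0 0 -0.025 50;0 0 0 0 0 -0.0313 50;0 0 0 0 0 -0.0313 50;0 0 0 0 0 -0.0313 50;0 0 0 0 0 -0.0313 50;0 0 0 0 0 -0.0313 50;0 0 0 0 0 -0.025 50;0 0 0 0 0 -0.0125 50;0 0 0 0 0 0 50")

```text
t: 27.32
position: [502.1, 6.2, 316.5]
eef_rot: [0.775, 0.632, 0.0, -0.0]
force: [-0.1, -0.6, -3.7]
grip_width: 57.3
grip_force: 54.1
```

Run:
```python
from h import *
go([496,281.5,300])
```

```text
t 27.32 pos [502.1   6.2 316.5] y-angle -0.202 zaxis [-0.  0. -1.] tool d [268.5 -61.2  16.5]
```

In the tool's units: 30 mm is 0.0375, 14 mm is 0.0175.

drive_effector(steps="0 0 0 0.0175 -0.0038 0 50;0 0 0 0.0375 -0.0088 0 50;0 0 0 0.0375 -0.0088 0 50;0 0 0 0.0375 -0.0088 0 50;0 0 0 0.0375 -0.0088 0 50;0 0 0 0.0375 -0.0088 0 50;0 0 0 0.0375 -0.0088 0 50;0 0 0 0.0375 -0.0088 0 50;0 0 0 0.0375 -0.0088 0 50;0 0 0 0.0175 -0.0025 0 50")

```text
t: 28.58
position: [495.3, 282.9, 315.2]
eef_rot: [0.774, 0.633, -0.001, -0.0]
force: [-0.0, -0.9, -3.3]
grip_width: 57.8
grip_force: 54.2
```

drive_effector(steps="0 0 0 0 0 0 50;0 0 0 0 0 0 50")

```text
t: 28.82
position: [496.2, 280.2, 316.4]
eef_rot: [0.775, 0.632, -0.0, 0.0]
force: [-0.5, 0.5, -2.2]
grip_width: 57.7
grip_force: 54.3
```

Run:
```python
from h import *
go([496,281.5,142.5])
```

```text
t 28.82 pos [496.2 280.2 316.4] y-angle -0.203 zaxis [-0. -0. -1.] tool d [  1.4  -0.5 173.9]
```

In the tool's units: 30 mm is 0.0375, 20 mm is 0.025.

drive_effector(steps="0 0 0 0.0019 0 0.0188 50;0 0 0 0 0 0.0375 50;0 0 0 0 0 0.0375 50;0 0 0 0 0 0.0375 50;0 0 0 0 0 0.0375 50;0 0 0 0 0 0.025 50;0 0 0 0 0 0.0125 50;0 0 0 0 0 0.0063 50;0 0 0 0 0 0 50;0 0 0 0 0 0 50")

```text
t: 30.08
position: [496.8, 282.6, 147.4]
eef_rot: [0.775, 0.632, 0.001, 0.0]
force: [-0.2, -0.6, -2.7]
grip_width: 57.8
grip_force: 54.3
```

drive_effector(steps="0 0 0 0 0 0.0013 50;0 0 0 0 0 0.0013 50;0 0 0 0 0 0 50")

```text
t: 30.45
position: [496.4, 282.4, 144.4]
eef_rot: [0.775, 0.632, -0.0, -0.0]
force: [-0.8, -0.3, -2.6]
grip_width: 57.6
grip_force: 54.3
```

drive_effector(steps="0 0 0 0 0 0.0013 50;0 0 0 0 0 0 50")

```text
t: 30.7
position: [496.4, 282.4, 143.4]
eef_rot: [0.775, 0.632, -0.0, -0.0]
force: [-0.1, 1.2, -2.4]
grip_width: 57.3
grip_force: 54.3
```

drive_effector(steps="0 0 0 0 0 0.0006 50;0 0 0 0 0 0 50")

```text
t: 30.95
position: [496.4, 282.4, 143.0]
eef_rot: [0.775, 0.632, 0.0, -0.0]
force: [-0.7, -0.2, -3.2]
grip_width: 57.7
grip_force: 54.3
```

In the tool's units: 0.5 mm is 0.0006.

drive_effector(steps="0 0 0 0 0 0.0006 50;0 0 0 0 0 0 50")

```text
t: 31.2
position: [496.5, 282.4, 142.6]
eef_rot: [0.775, 0.632, 0.0, -0.0]
force: [-0.1, 0.9, -2.0]
grip_width: 58.0
grip_force: 54.5
```

drive_effector(steps="0 0 0 0 0 0.0006 50;0 0 0 0 0 0 50")

```text
t: 31.45
position: [496.6, 282.5, 142.6]
eef_rot: [0.775, 0.632, 0.0, 0.0]
force: [-0.3, -0.4, 2.2]
grip_width: 57.6
grip_force: 54.6
```

drive_effector(steps="0 0 0 0 0 0.0006 50;0 0 0 0 0 0 50")

```text
t: 31.7
position: [496.7, 282.6, 142.5]
eef_rot: [0.775, 0.632, 0.001, 0.0]
force: [-1.7, -0.0, 5.2]
grip_width: 57.9
grip_force: 55.1
```

In the tool's units: -0.5 mm is -0.0006.

drive_effector(steps="0 0 0 0 0 -0.0006 64;0 0 0 0 0 0 72;0 0 0 0 0 0 85;0 0 0 0 0 0 85;0 0 0 0 0 0 85;0 0 0 0 0 0 85")

```text
t: 32.45
position: [496.4, 282.4, 142.0]
eef_rot: [0.775, 0.632, 0.0, -0.0]
force: [-0.3, 0.0, 0.4]
grip_width: 85.1
grip_force: 0.0
```

drive_effector(steps="0 0 0 0 0 -0.0125 85;0 0 0 0 0 -0.025 85;0 0 0 0 0 -0.0375 85;0 0 0 0 0 -0.0375 85;0 0 0 0 0 -0.0375 85;0 0 0 0 0 -0.025 85;0 0 0 0 0 0 85;0 0 0 0 0 0 85;0 0 0 0 0 0 85;0 0 0 0 0 0 85")

```text
t: 33.7
position: [496.2, 282.3, 281.2]
eef_rot: [0.775, 0.632, -0.001, -0.0]
force: [-0.3, -0.1, -0.0]
grip_width: 84.8
grip_force: 0.0
```

Run:
```python
from h import *
c=cap('top','t6.png'); d=cap('scene','s6.png')
cv2.imwrite('pics/m6.png',cv2.resize(np.hstack([c['image'],d['image']])[:,:,::-1],(800,300)))
o=dict(np.load('pics/scene1.png.npz'))['image']; n=d['image']
for w,(x0,x1,y0,y1) in dict(white=(405,460,160,205),blue=(352,404,138,180)).items():
    for im in (o,n):
        h=cv2.cvtColor(im,cv2.COLOR_RGB2HSV)[y0:y1,x0:x1]; m=(h[:,:,0]>8)&(h[:,:,0]<30)&(h[:,:,1]>70)&(h[:,:,1]<165)&(h[:,:,2]>150)
        k=cv2.moments(m.astype(np.uint8),True); u,v=x0+k['m10']/k['m00'],y0+k['m01']/k['m00']; print(w,round(u,1),round(v,1),ray(d,u,v,160)[:2].round(1))
```

```text
white 432.1 185.8 [507.4 277.3]
white 431.7 185.8 [507.6 276.6]
blue 377.8 160.0 [487.6 183. ]
blue 377.7 159.9 [487.5 182.9]
```

View pics/m6.png

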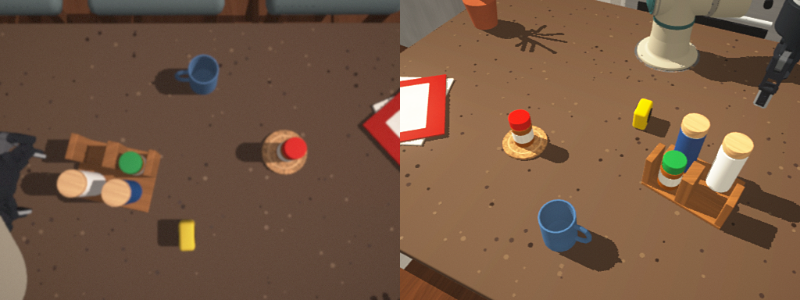

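The white canister is back within about 1 mm and the blue has not moved. The red jar stands on the trivet, and the cap's offset from centre in the top view is the parallax expected at its height.

```bash
python3 -c "
from bench import robot
print(robot.finish_job())"
```

```text
the job is handed in; nothing more can be done
None
```

The job is handed in (no verdict was returned): the red-capped jar stands on the trivet, the white canister is back within about 1 mm of where it began, and the blue canister hasn't moved.

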